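# Prime the slide's oil pump until its indicator pin is out

### The job

Oil the slide of the brazing fixture with its hand pump: push the black plunger down to its stop, let it spring back up, and repeat until the red indicator pin in the brass block has popped fully out and its green band is in full view. Only push the plunger, never pull it up; do not touch the pin or disturb the things standing beside the fixture. Finish with the plunger let up again.

Things in the scene. Friction and masses are not known exactly. Their poses are not given: they have to be found in the camera images.
- unit: Brazing fixture, bolted down: maroon plate 210 x 210 x 10 mm with a beige pump barrel (68 mm wide, top 115 mm up, axis at y = -50 mm), a brass block (40 x 40 mm, its collar's top 75 mm up, axis at y = +50 mm) and a steel slide 68 mm high from x = +60 to +130 mm. Origin: on the table, midway between pump and block axes; y points from pump to block, z up, the slide is on the +x side.
- cap_top (a point): Centre of the flat top of the black mushroom cap of the pump plunger. The cap is 48 mm across (flat part 40 mm) and 20 mm thick; untouched, its top is 185 mm above the table. It moves straight down when pushed.
- plunger (a joint): Push of the plunger, in m: 0 at rest, 0.030 at the bottom stop. A 350 N/m spring raises it: 10 to 14 N push it right down; it is up 0.4 s after release. It could be pulled up to -0.008: do not. A ratchet lifts the pin as the plunger sinks and keeps it up as the plunger rises. Strokes must be nearly whole: pushed beyond 0.026 and let up to within 0.003 of rest.
- pin (a joint): How far the indicator pin is out, in m, from 0 (fully in) to 0.050 (fully out; 0.048 to 0.050 is reached in practice, and the ratchet lets it sink under 0.001 as the plunger rises). Each whole stroke raises it by up to 0.010; it takes 3 to 5 strokes from the start. More strokes do no harm: the pin stays at its top.
- pin_tip (a point): Centre of the top of the red indicator pin, 12 mm in diameter, rising from the brass block's collar. Fully in, it stands 5 mm above the collar (80 mm above the table); fully out, 55 mm (130 mm above the table). A 5 mm wide green band around it, 45 to 50 mm below its top, comes out of the collar only with the last stroke.
- red_pin: The red indicator pin with its green band; origin at the centre of its top (same point as pin_tip).
- oil_bottle: Yellow oil bottle with red cap, 48 mm in diameter, 135 mm tall, loose on the table. Origin at the centre of its underside. Leave it alone.
- flux_jar: White jar with blue lid, 52 mm in diameter, 55 mm tall, loose on the table. Origin at the centre of its underside. Leave it alone.
- ceramic_ring: White ceramic ring, 58 mm outside, 40 mm inside, 14 mm high, lying loose on the table. Origin at the centre of its underside. Leave it alone.

How it is judged:
On the way:
1. the indicator pin has been pumped fully out (value of joint pin above 0.0455 m), for 0.1 s.
At the end, for the whole second after the job is handed in: The indicator pin is fully out (0.050, at least 0.0455), the plunger is back up (within 4 mm of rest), and the bottle, jar and ring are within 15 mm of where they stood (value of joint pin above 0.0455 m and value of joint plunger between -0.003 and 0.004 m and distance of each of oil_bottle, flux_jar, ceramic_ring from where it was at the start of the episode below 0.015 m); the robot touches nothing.
It fails at once if the plunger is pulled up (more than 4 mm above rest) (value of joint plunger below -0.004 m).
It fails at once if the indicator pin is touched by the robot (contact force between any of the fingers, the arm and red_pin above 0.5 N).
It fails at once if the bottle, jar or ring is lifted, knocked over or pushed away (15 mm, or 0.3 rad) (distance of any of oil_bottle, flux_jar, ceramic_ring from where it was at the start of the episode above 0.015 m or angle between any of oil_bottle, flux_jar, ceramic_ring's own z axis and vertical above 0.3 rad).
It also fails if it takes over 48 s, if anything falls off the work surface, if the arm or the gripper's body presses on something with over 40 N, if the wrist force passes 120 N, or if a joint passes its speed limit or range.

### The arm

A 6-joint arm with a two-finger parallel gripper is mounted at the origin on the work surface. World frame = base frame: x ahead of the robot, y to its left, z up, the work surface at z = 0. Lengths are in m, angles in rad, forces in N, time in s.
With the tool pointing down it reaches from about 0.275 to 0.875 m from the base axis. Payload 12.5 kg.
Tool frame: the origin (TCP) lies on the centre line of the jaws, within the pads' length; the fingertips stand r.finger_overhang ahead of it and the grasp point (between the pads) lies 3 mm ahead of it (r.finger_overhang is the distance from the TCP to the fingertips, in m); z points along the fingers, y is the line along which they close (so a half turn about z gives the same grasp; the last joint's range is limited). The gripper opens to 85 mm and grips with 20 to 120 N. Pads are 22 mm wide; open, the fingers measure 114 mm over their backs; the gripper's body (76 mm by 85 mm) begins 54 mm behind the grasp point. The pads swing forward as they close: fully open they stand 13 mm farther back than shut.
Start: joints at [-1.391, 0.351, 1.652, -0, 1.139, -0.085], TCP at [0.144, -0.531, 0.253] pointing down, gripper open.
Joint ranges: [-2.75, 2.75], [-0.79, 2.1], [0.01, 2.65], [-1.57, 4.71], [0.07, 3.14], [-2.87, 2.87]. Speed limits (rad/s): [2.22, 2.22, 2.79, 3.14, 3.14, 3.14].

### API

Orientations are given as a unit quaternion [x, y, z, w].
In Python, from cell import r, optics gives the robot as it stands. The module is installed in compiled form; this text tells all that it offers. Calls block until the motion is done:
- r.move_to(position, orientation): joint-space move of the TCP to a pose.
- r.move_linear(position, rot=None, vel=0.15): straight line of the TCP; rot=None keeps the orientation; vel is the mean speed in m/s.
- r.set_joints(angles): joint-space move.
- r.set_gripper(opening, squeeze=None): opening from 0.0 (shut) to 1.0 (fully open); squeeze is the grip in N (None keeps the last); returns when the fingers have stopped.
- r.sleep(seconds).
- r.inverse_kinematics(position, orientation): joint angles nearest the present ones, or None.
- optics.get_image(name): name is "scene" or "top" or "wrist"; returns a dict with "pixels" (400x640x3 uint8, red, green, blue), "depth" (400x640 float32, m along the optical axis (not along the pixel's ray), 0 where there is no reading), "fx", "fy", "cx", "cy" (pixels), "camera_from_world" (4x4, takes a point from world to camera coordinates); the wrist camera has in their place "mount" (4x4, takes a point from camera to tool coordinates, whose origin is the TCP and whose axes are the flange's). Camera axes: x right, y down, z forward; pixel columns grow to the right and rows downward; lengths in m; the calibration is good to about 2 mm. A picture is of the moment at which its call begins: read the wrist's pose just before it.
A pose or a line that the arm cannot do raises r.PlanningError and nothing moves.
- r.hand_in(): hands the job in; it is judged then, once.
Readings, each from a call of its own:
- r.current_t(): time.
- r.current_q(): joint angles.
- r.current_qvel(): joint speeds.
- r.current_effort(): joint torques, N m.
- r.current_tool_pos(): TCP position.
- r.current_ee_rot(): TCP orientation.
- r.current_contact_force(): force on the tool from outside, world axes, zero at the start.
- r.current_torque(): the same for the moment, N m.
- r.current_opening(): opening from 0.0 (shut) to 1.0 (fully open).
- r.current_finger_force(): force on a finger pad.
Only numpy, scipy, OpenCV 4.12 (cv2) and the standard library are available. Lean on these libraries where they do the work, as an engineer would, in place of code of your own. Each camera call takes 0.05 s, during which the arm holds its last target. There are 200 camera calls.

## Working session

There is one attempt and no reset: what is moved stays moved. The work goes in short steps, each a Python script; the robot and the scene stay as the last script left them, time stands still between calls to the robot, and variables do not carry over. Pictures are saved under pics/ and viewed, at most 10 in all, crops included, and the job is handed in when it is done.

```bash
mkdir -p pics; python3 - <<'E'
from cell import r, optics
import cv2, numpy as np
for n in ("scene","top"):
    d=optics.get_image(n); cv2.imwrite(f"pics/{n}0.png",d["pixels"][:,:,::-1]); np.savez(f"{n}0.npz",**d)
print(r.current_t(),r.finger_overhang,r.current_ee_rot(),r.current_contact_force())
E
```

```text
0.1 0.022 [ 9.91250782e-01  1.31991008e-01 -1.64674974e-05 -5.10576965e-04] [-0.63879471  1.02401935  1.0792084 ]
```

View pics/scene0.png

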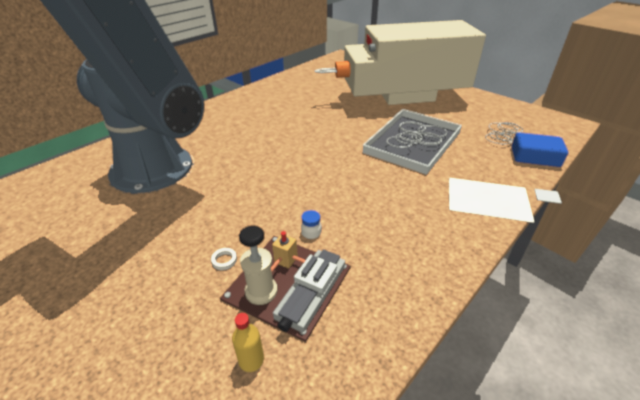

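View pics/top0.png

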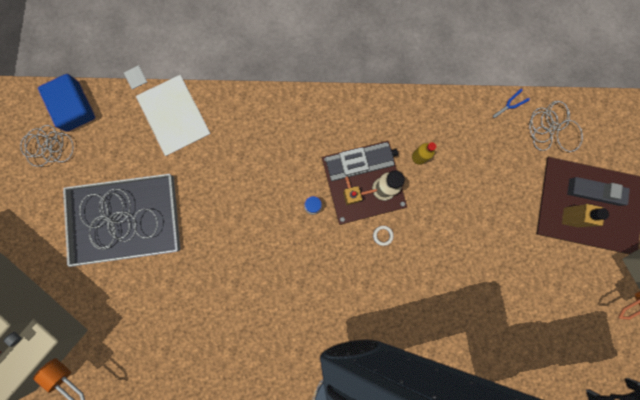

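The scene view shows the cap at (252,236), the red pin at (284,238), the bottle at (248,345), the jar at (311,224) and the ring at (223,259). The top view shows the cap at about (396,179), the pin at about (352,194) and the bottle at (425,152). Next I'll turn these into world points.

```bash
cat > h.py <<'E'
import numpy as np
def cloud(d):
    v,u=np.mgrid[:400,:640]; z=d["depth"]
    c=np.stack([(u-d["cx"])/d["fx"]*z,(v-d["cy"])/d["fy"]*z,z,np.ones_like(z)],-1)
    return (c@np.linalg.inv(d["camera_from_world"]).T)[...,:3]
E
python3 - <<'E'
from h import *
for n,(u0,v0,u1,v1) in (("scene",(190,190,370,390)),("top",(290,130,450,260))):
    d=dict(np.load(n+"0.npz")); P=cloud(d); I=d["pixels"].astype(int); m=np.zeros((400,640),bool); m[v0:v1,u0:u1]=1; m&=d["depth"]>0
    R,G,B=I[...,0],I[...,1],I[...,2]
    dark=I.max(-1)<70
    red=(R>120)&(G<70)&(B<70); blue=(B>130)&(R<80)
    def show(k,s):
        p=P[s]; print(n,k,s.sum(), p.mean(0).round(4) if len(p) else '', np.ptp(p,axis=0).round(3) if len(p) else '')
    show("captop",m&dark&(abs(P[...,2]-.185)<.006))
    s=m&dark&(abs(P[...,2]-.185)<.006)
    if s.any(): print((P[s].min(0)+P[s].max(0))/2)
    show("pin",m&red&(P[...,2]<.11)&(P[...,2]>.07)); show("bcap",m&red&(P[...,2]>.115)); show("jar",m&blue)
    show("collar/brass",m&(R>150)&(B<90)&(G>100)&(abs(P[...,2]-.075)<.006))
    show("yellow",m&(R>110)&(B<50)&(P[...,2]>.03)&(P[...,2]<.11))
    show("ring",m&(I.min(-1)>170)&(P[...,2]<.025)&(P[...,2]>.007))
    pl=m&(abs(P[...,2]-.01)<.004)&(R>G*1.5)&(R<110)
    show("plate",pl)
    import cv2
    if pl.sum()>50: print(cv2.minAreaRect((P[pl][:,:2]*1000).astype(np.float32)))
E
```

```text
scene captop 323 [ 0.6268 -0.0795  0.1848] [0.04  0.039 0.009]
[ 0.6248865  -0.07885156  0.18376337]
scene pin 26 [0.5982 0.0182 0.0882] [0.008 0.005 0.021]
scene bcap 58 [ 0.7284 -0.1889  0.1295] [0.011 0.018 0.015]
scene jar 160 [0.5723 0.1288 0.0557] [0.04  0.039 0.01 ]
scene collar/brass 84 [ 0.717  -0.1677  0.0749] [0.158 0.239 0.012]
scene yellow 43 [ 0.6685 -0.0768  0.0688] [0.151 0.199 0.066]
scene ring 258 [ 0.5068 -0.0723  0.0154] [0.199 0.183 0.015]
scene plate 169 [ 0.5733 -0.09    0.011 ] [0.124 0.212 0.006]
((593.4641723632812, -37.579673767089844), (94.00733184814453, 199.22145080566406), 13.663819313049316)
top captop 254 [ 0.6195 -0.0761  0.185 ] [0.046 0.043 0.01 ]
[ 0.62021451 -0.07654033  0.18429861]
top pin 15 [0.594  0.0199 0.0956] [0.011 0.01  0.027]
top bcap 47 [ 0.7195 -0.185   0.1354] [0.018 0.018 0.013]
top jar 188 [0.5669 0.1312 0.0555] [0.04  0.042 0.014]
top collar/brass 97 [0.5944 0.0219 0.0711] [0.043 0.042 0.006]
top yellow 187 [ 0.6974 -0.1509  0.0896] [0.167 0.249 0.075]
top ring 97 [ 0.4822 -0.0728  0.0147] [0.052 0.051 0.012]
top plate 1177 [ 0.5988 -0.0229  0.0104] [0.172 0.24  0.008]
((631.5259399414062, -21.702590942382812), (183.99063110351562, 204.2694549560547), 14.793806076049805)
```

Both cameras put the cap top at about (0.622, -0.078, 0.185). The pin is 0.101 m away at (0.595, 0.020), against 0.100 m given. I'll shut the gripper, hover above the cap and make a first stroke while watching the force.

```bash
cat >> h.py <<'E'
C=np.array([.622,-.078])
def stroke(r,zt0,zmax_press,f0,lim=18):
    """from TCP height zt0 go down quickly to 24 mm press, then step to the stop"""
    r.move_linear([*C,zmax_press],vel=.08)
    z=zmax_press; log=[]
    for _ in range(9):
        f=r.current_contact_force()[2]-f0; log.append((round(r.current_tool_pos()[2],4),round(float(f),1)))
        if f>lim: break
        z-=.0015; r.move_linear([*C,z],vel=.05)
    r.move_linear([*C,zt0],vel=.15); r.sleep(.45)
    return log
E
python3 - <<'E'
from cell import r, optics
from h import *
import cv2
q=r.current_ee_rot(); r.set_gripper(0.0)
r.move_to([*C,.26],q); r.move_linear([*C,.217],vel=.15)
r.sleep(.2); f0=r.current_contact_force()[2]; print(r.current_t(),f0,r.current_opening())
d=optics.get_image("scene"); cv2.imwrite("pics/s1.png",cv2.resize(d["pixels"][150:350,150:410,::-1],None,fx=3,fy=3))
d=optics.get_image("top"); cv2.imwrite("pics/t1.png",cv2.resize(d["pixels"][120:260,290:460,::-1],None,fx=4,fy=4))
print(stroke(r,.217,.185,f0)); print(r.current_t(), r.current_contact_force()[2]-f0)
d=optics.get_image("scene"); cv2.imwrite("pics/s2.png",cv2.resize(d["pixels"][190:340,180:380,::-1],None,fx=4,fy=4))
E
```

```text
3.8417 -0.024555312240715596 0.0009243352702459348
[(np.float64(0.185), 7.3), (np.float64(0.1838), 9.3), (np.float64(0.1824), 10.0), (np.float64(0.181), 10.8), (np.float64(0.1796), 10.3), (np.float64(0.1781), 11.3), (np.float64(0.177), 15.9), (np.float64(0.1769), 27.1)]
7.125 -0.09885335189145388
```

View pics/s1.png

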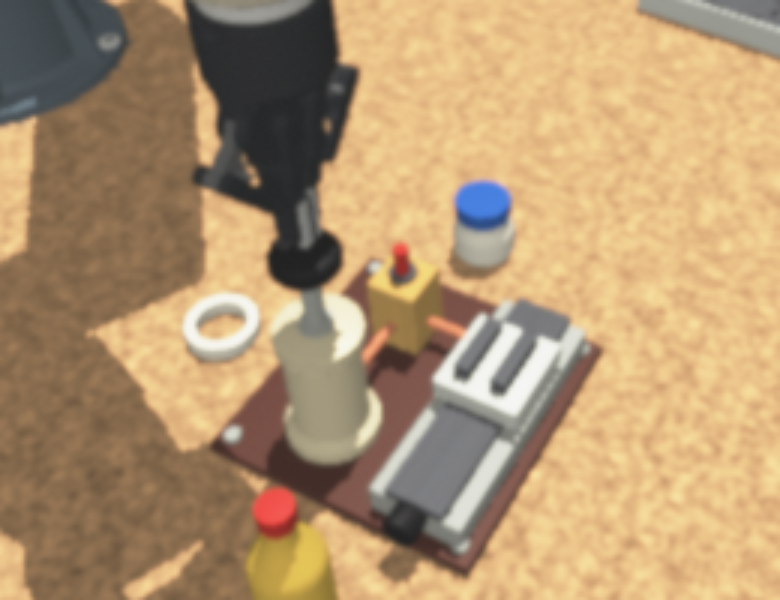

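View pics/s2.png

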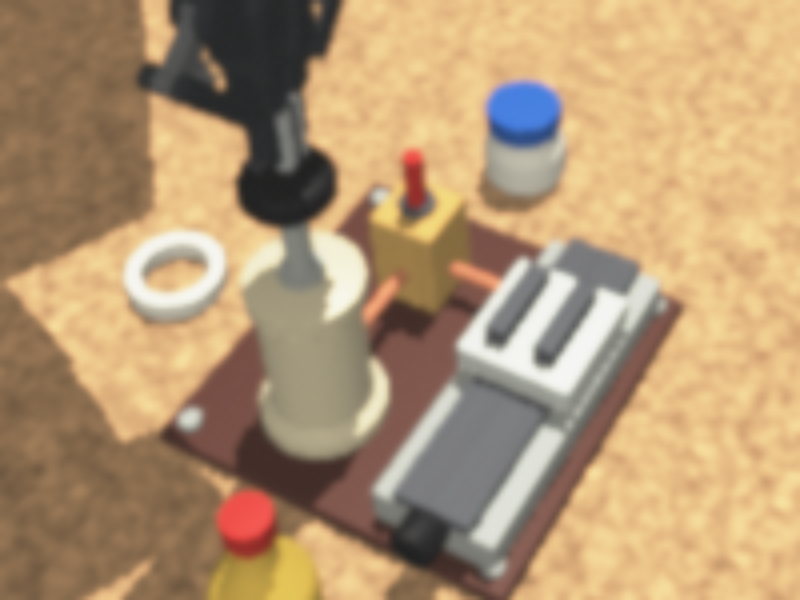

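The fingertips sit centred on the cap ((305,240) in the first crop). They met the bottom stop at TCP z ≈ 0.177, where the force jumped, and the pin has risen ((413,175) in the second crop). I'll make four more strokes.

```bash
python3 - <<'E'
from cell import r, optics
from h import *
import cv2
f0=r.current_contact_force()[2]
for i in range(4):
    print(stroke(r,.217,.178,f0)[-1], r.current_t())
r.move_linear([*C,.26],vel=.15); r.sleep(.3)
d=optics.get_image("scene"); np.savez("s3.npz",**d); cv2.imwrite("pics/s3.png",cv2.resize(d["pixels"][190:340,180:380,::-1],None,fx=4,fy=4))
P=cloud(d);I=d["pixels"].astype(int);s=np.zeros((400,640),bool);s[200:300,270:300]=1
s&=(I[...,0]>120)&(I[...,1]<70)&(I[...,2]<70); print(P[s][:,2].max(),P[s].mean(0)); print(r.current_t(),r.current_contact_force())
E
```

```text
(np.float64(0.177), 24.0) 9.1917
(np.float64(0.1769), 24.2) 11.2083
(np.float64(0.1769), 24.3) 13.225
(np.float64(0.1769), 25.1) 15.2417
0.1301354655971545 [0.59829    0.01787713 0.10879235]
16.025 [ 0.6850864  -0.59034698 -1.03980541]
```

View pics/s3.png

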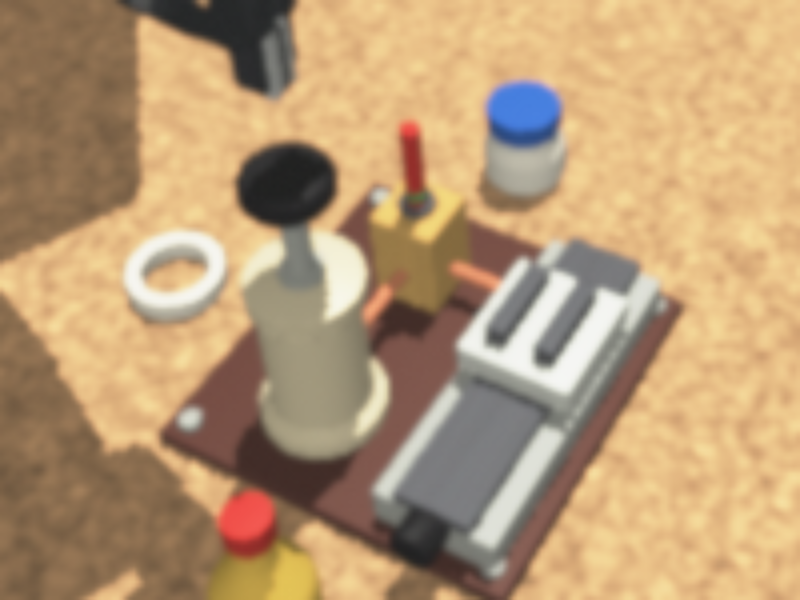

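The pin top is now at 0.130 m, with a greenish tinge at the collar (417,197); the plunger is up and the bottle, jar and ring are in place. Extra strokes are harmless, so I'll do two more to confirm the pin no longer rises, and check the green band with a number.

```bash
python3 - <<'E'
from cell import r, optics
from h import *
import cv2
f0=r.current_contact_force()[2]
r.move_linear([*C,.217],vel=.15)
for i in range(2): print(stroke(r,.217,.178,f0)[-1])
r.move_linear([*C,.26],vel=.15); r.sleep(.4)
d=optics.get_image("scene"); P=cloud(d);o=dict(np.load("s3.npz"))
def top(d):
    P=cloud(d);I=d["pixels"].astype(int);s=np.zeros((400,640),bool);s[200:300,270:300]=1
    s&=(I[...,0]>120)&(I[...,1]<70)&(I[...,2]<70); return P[s][:,2].max(),s.sum(),np.argwhere(s)[:,0].min()
print(top(o),top(d)); print(d["pixels"][232:246,282:287].tolist())
k=np.zeros((400,640),bool);k[220:260,230:270]=1;k&=(d["pixels"].max(-1)<70)&(P[...,2]<.2)&(P[...,2]>.175);print("cap",np.median(P[k],0))
f=np.load("scene0.npz")["pixels"].astype(int);e=abs(f-d["pixels"]).max(-1)
for n,(u,v) in dict(jar=(311,224),ring=(223,259),bottle=(248,345)).items(): print(n,np.median(e[v-15:v+15,u-12:u+12]))
w=d["pixels"][205:265,255:315,::-1]; cv2.imwrite("pics/s4.png",cv2.resize(w,None,fx=9,fy=9,interpolation=cv2.INTER_CUBIC))
print(r.current_t())
E
```

```text
(np.float64(0.177), 20.2)
(np.float64(0.1769), 25.7)
(np.float64(0.1301354655971545), np.int64(46), np.int64(223)) (np.float64(0.13104870280017034), np.int64(47), np.int64(223))
[[[147, 48, 43], [147, 46, 42], [146, 54, 46], [163, 92, 69], [207, 148, 105]], [[148, 49, 44], [148, 47, 43], [146, 53, 45], [165, 94, 69], [213, 152, 109]], [[150, 53, 45], [148, 46, 43], [146, 53, 45], [164, 91, 67], [214, 154, 108]], [[151, 58, 46], [147, 46, 42], [145, 50, 43], [158, 86, 62], [210, 151, 102]], [[150, 64, 49], [147, 47, 43], [144, 50, 42], [148, 81, 57], [187, 138, 90]], [[142, 69, 51], [141, 56, 44], [138, 63, 47], [131, 83, 58], [149, 119, 83]], [[117, 83, 58], [117, 81, 53], [115, 92, 59], [105, 103, 66], [108, 108, 82]], [[89, 90, 60], [91, 98, 61], [92, 104, 63], [88, 107, 68], [95, 101, 82]], [[93, 80, 59], [98, 87, 58], [102, 89, 59], [104, 89, 67], [104, 94, 87]], [[91, 67, 60], [101, 69, 58], [108, 72, 62], [111, 82, 79], [110, 99, 99]], [[77, 66, 66], [86, 67, 66], [96, 76, 75], [104, 90, 91], [108, 102, 100]], [[81, 75, 69], [81, 74, 70], [89, 82, 78], [107, 97, 88], [134, 115, 92]], [[108, 92, 68], [106, 91, 70], [123, 104, 77], [159, 130, 88], [199, 160, 100]], [[136, 110, 70], [147, 120, 75], [184, 148, 90], [220, 179, 105], [234, 199, 115]]]
cap [ 0.62854854 -0.08044297  0.18522534]
jar 16.0
ring 16.0
bottle 16.0
21.375
```

View pics/s4.png

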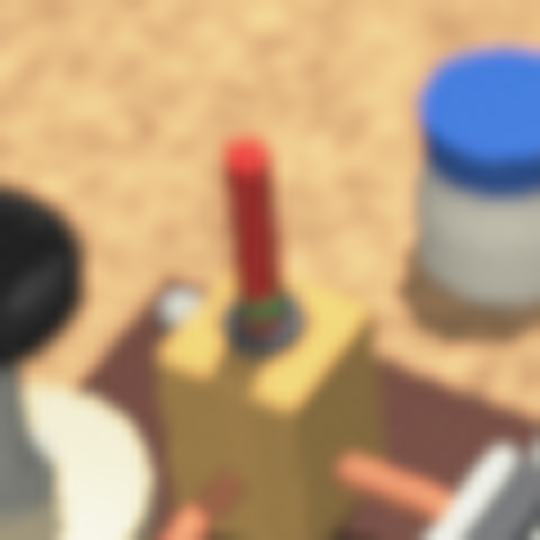

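The crop shows the green band above the collar at (263,305). A little red is visible below it, so the whole band is out. The pin is at its top, the plunger is up and the gripper is clear.

```bash
python3 -c "
from cell import r
print(r.hand_in(), r.current_t())"
```

```text
the job is handed in; nothing more can be done
the job is handed in; nothing more can be done
```

I handed the job in at about 21 s on the robot's clock: after seven full strokes the pin's top measures about 130 mm with its green band in full view, the plunger is back up, and the bottle, jar and ring look undisturbed; no verdict was returned.

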